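# Sweep the offcuts into the scrap pan

### The job

Clear the jeweller's sweeping board: with the fingertips, sweep the three loose brass offcuts along it and off its end into the red scrap pan, and nothing into the blue pan of finished work. Only push the offcuts, never pick them up, and leave the ring cone, the jar and all other loose things standing where they are.

Things in the scene. Friction and masses are not known exactly. Their poses are not given: they have to be found in the camera images.
- board: Fixed sweeping board, 226 (x) by 280 (y) mm, with a flat black rubber top 40 mm above the work surface. Origin: centre of its underside; its x axis runs across, its y axis along the board. Wooden rails 6 mm wide and 6 mm higher than the top run along both long edges (at x = -110 and +110 mm); both short ends (y = -140 and +140 mm) are open, and a pan stands against each. It is turned up to about 0.3 rad and its place varies.
- red_pan: Fixed open red metal scrap pan, 226 (x) by 90 (y) mm, 30 mm high, walls and floor 3 mm; stands on the work surface against one end of the board (1 mm gap), its rim 10 mm below the board's top. Origin: centre of its underside; axes parallel to the board's. It may be at either end of the board (+y or -y), 186 mm from the board's centre.
- blue_pan: Fixed open blue metal pan of the same size as the red one, at the other end of the board, holding finished work; nothing may be swept into it.
- bar: Loose brass offcut: bar 32 (x) by 18 (y) by 8 mm thick, 30 to 50 g. Origin: centre of its underside. The three offcuts lie flat on the board's middle strip (within 30 mm of its centre line), one behind another along its length about 85 mm apart (70 mm at least, centre to centre), in any order and turned any way.
- disc: Loose brass offcut: disc of diameter 28 mm, 8 mm thick, 30 to 55 g. Origin: centre of its underside.
- angle: Loose brass offcut: flat L, 28 by 28 mm outside, 8 mm thick, legs 10 mm wide, 22 to 40 g. Origin: centre of the 28 mm square, on the underside; legs along its -x and -y sides.
- ring_cone: Loose wooden ring cone with a silver ring on it, foot 34 mm across, 52 mm high, stands on the board beside the middle strip, about 84 mm from the centre line. Origin: centre of its underside, z axis upward.
- jar: Loose small glass jar with a green cap, 34 mm across, 45 mm high, stands on the board beside the middle strip, about 84 mm from the centre line, on the opposite side from the ring cone. Origin: centre of its underside, z axis upward.
- hammer: Loose hammer lying on the table to the left, handle along its -x, 260 mm long, 26 mm high. Origin: near its middle, on the underside. Nothing to do with the job.
- pliers: Loose pliers with blue handles lying on the table to the right, 156 mm long, 12 mm high. Origin: between the handles, on the underside; jaws to +x. Nothing to do with the job.
- steel_block: Loose steel bench block, 65 by 65 by 20 mm, on the table left of the station. Origin: centre of its underside. Nothing to do with the job.
- cup: Loose green plastic cup, 64 mm across, 70 mm high, on the table right of the station. Origin: centre of its underside, z axis upward. Nothing to do with the job.

How it is judged:
By the outcome, as a careful person would: the job done as asked, in the order asked, and still so for the second after the job is handed in, with the robot touching nothing.
It also fails if it takes over 64 s, if anything falls off the work surface, if the arm or the gripper's body presses on something with over 40 N, if the wrist force passes 120 N, or if a joint passes its speed limit or range.

### The arm

A 6-joint arm with a two-finger parallel gripper is mounted at the origin on the work surface. World frame = base frame: x ahead of the robot, y to its left, z up, the work surface at z = 0. Lengths are in mm, angles in rad, forces in N, time in s.
With the tool pointing down it reaches from about 350 to 875 mm from the base axis. Payload 4.2 kg.
Tool frame: the origin (TCP) lies midway between the tips of the shut fingers; the grasp point (between the pads) lies 19 mm behind it (arm.tcp_to_grasp is the distance from the TCP to the grasp point, in mm); z points along the fingers, y is the line along which they close (so a half turn about z gives the same grasp; the last joint's range is limited). The gripper opens to 85 mm and grips with 20 to 120 N. Pads are 22 mm wide; open, the fingers measure 114 mm over their backs; the gripper's body (76 mm by 85 mm) begins 54 mm behind the grasp point. The pads swing forward as they close: fully open they stand 13 mm farther back than shut.
Start: joints at [-0.947, 0.385, 0.008, 0, -1.194, -0.259], TCP at [222.991, -583.845, 231.312] pointing down, gripper open.
Joint ranges: [-3.14, 3.14], [-1.21, 2.06], [-1.07, 1.41], [-3.16, 2.05], [-2.99, -0.16], [-3.1, 3.1]. Speed limits (rad/s): [2.79, 2.79, 3.14, 3.14, 3.14, 3.14].

### API

Orientations are given as a unit quaternion [x, y, z, w].
In Python, from bench import arm gives the robot as it stands.
- The arm moves only by the tool arm_command, never from a script. Its argument "rows" is a list of rows, each a list of 2 entries, a list of its own where there are three numbers: the shift along the tool's x, y, z as a fraction of full scale, then the turn, a rotation vector about the tool's x, y, z as a fraction of full scale. In form: [[[x, y, z], [wx, wy, wz]], ...]. A call has 1 to 5 rows; each row is the pose to reach, as a shift and turn from the pose commanded when the call began, along the tool's axes at that moment, turning the shorter way round; what a row does not reach only later rows make up. Full scale, the value 1, is 0.25 m for a shift and 180 degrees for a turn. A row lasts 1/10 s, in which the tool goes at most 50 mm and 8.59 degrees, less where a joint would pass 70% of its speed; a pose out of reach is approached as far as the arm can. A call with a number of a shift or a turn outside -1 to 1 is refused whole. A call with a gripper value outside its range is refused whole. "grip" is the opening, from 0 (shut) to 1 (fully open), set as the call begins (left out, the last holds). The fingers move at their own pace and stop on an object; the grip force is fixed at half the most. Time passes only in rows, so rows that repeat a pose let the fingers close. It gives the time, the measured TCP pose, the force, the opening and the grip force at its end, in the units of the state.
- arm.read_state(): the state, without advancing time (a new reading comes with each control period).
- arm.get_image(name): name is "scene" or "top"; returns (picture, depth): 420x560x3 uint8, blue, green, red; 420x560 float32, mm along the optical axis (not along the pixel's ray), 0 where there is no reading.
- arm.camera_info(name): a dict with "fx", "fy", "cx", "cy" (pixels), "k1" (the pictures are not rectified: a ray, as slopes to the right and down, at radius r is drawn at 1 + k1 r^2 times it, then the intrinsics apply), "extrinsics" (4x4, takes a point from camera to world coordinates). Camera axes: x right, y down, z forward; pixel columns grow to the right and rows downward; lengths in mm; the calibration is good to about 2 mm. A picture is of the moment at which its call begins. camera_info takes no time and is no camera call.
- arm.job_done(): hands the job in; it is judged then, once.
Trained networks look in the newest picture that a camera, given by its name, has taken for a name from the list of things; names that differ only in an ending like _2 or _b are one class to them, and where a whole thing is asked for, a point or a joint stands for the part that bears it (a point fixed in the world has none). Each returns a list of dicts, best first, with "score" (0 to 1); they miss things now and then, are a little off and sometimes report something else, mostly with a low value. They report only what shows in the picture. A call takes as long as a camera call.
- arm.spot_in(camera, query): "position" ([column, row] in pixels, amid what is visible of it).
The state is a dict: "clock": time; "joints": joint angles; "joint_vel": joint speeds; "joint_efforts": joint torques, N m; "position": TCP position; "ee_rot": TCP orientation; "contact_force": force on the tool from outside, world axes, zero at the start; "wrist_torque": the same for the moment, N m; "gripper_width": finger opening in mm; "grasp_force": force on a finger pad.
Only numpy, scipy, OpenCV 4.12 (cv2) and the standard library are available. Lean on these libraries where they do the work, as an engineer would, in place of code of your own. Each camera call takes 0.05 s, during which the arm holds its last target. There are 200 camera calls.

## Working session

There is one attempt and no reset: what is moved stays moved. The work goes in short steps, Python scripts to look and compute and a tool call to move; the robot and the scene stay as the last step left them, time stands still between calls to the robot, and variables do not carry over. Pictures are saved under pics/ and viewed, at most 10 in all, crops included, and the job is handed in when it is done.

Besides the shell and the picture viewer there is one more tool, called after "Emit:" by a JSON object that holds its "op" and its "data". arm_command: Moves the arm, as the interface text tells. Shift numbers are shares of 0.25 m and turn numbers shares of 180 degrees, none past 1 either way. Its arguments: {"type":"object","properties":{"rows":{"type":"array","items":{"type":"array"}},"grip":{"type":"number"}},"required":["rows"]}

```bash
mkdir -p pics; cat > h.py <<'E'
from bench import arm
import numpy as np, cv2
def px2w(cam,u,v,depth=None,z=None):
    c=arm.camera_info(cam);x=(u-c['cx'])/c['fx'];y=(v-c['cy'])/c['fy']
    a,b=x,y
    for _ in range(20):
        s=1+c['k1']*(a*a+b*b);a,b=x/s,y/s
    E=np.array(c['extrinsics']);d=E[:3,:3]@np.array([a,b,1.]);o=E[:3,3]
    t=depth if z is None else (z-o[2])/d[2]
    return o+t*d
E
python3 - <<'E'
from h import *
for n in('top','scene'):
    im,d=arm.get_image(n);cv2.imwrite(f'pics/{n}0.png',im);np.save(f'{n}d.npy',d)
    if n=='top': print(arm.camera_info(n))
    for q in('board','red_pan','blue_pan','bar','disc','angle','ring_cone','jar'):
        for r in arm.spot_in(n,q)[:2]:
            u,v=r['position'];dd=d[int(v),int(u)]
            print(n,q,round(r['score'],2),np.round([u,v]),np.round(px2w(n,u,v,dd)) )
s=arm.read_state();print(s['clock'],s['position'],s['ee_rot'],s['gripper_width'])
E
```

```text
{'fx': 419.956961360613, 'fy': 419.956961360613, 'cx': 283.5239301221685, 'cy': 214.32077697488094, 'k1': 0.0199845955152807, 'extrinsics': array([[ 2.56743803e-02, -9.90573591e-01,  1.34554031e-01,
         3.52501723e+02],
       [-9.99618774e-01, -2.68067956e-02, -6.61081065e-03,
         8.38649557e+00],
       [ 1.01554568e-02, -1.34333007e-01, -9.90884206e-01,
         1.43244065e+03],
       [ 0.00000000e+00,  0.00000000e+00,  0.00000000e+00,
         1.00000000e+00]])}
top board 0.98 [268. 213.] [546.  51.  43.]
top blue_pan 0.82 [321. 199.] [ 602. -128.    5.]
top bar 0.38 [241. 209.] [555. 142.  42.]
top disc 0.43 [275. 217.] [532.  29.  40.]
top jar 0.73 [270. 214.] [540.  43.  51.]
top jar 0.66 [255. 187.] [625.  95.  83.]
scene board 0.92 [294. 221.] [582.  31.  42.]
scene red_pan 0.73 [320. 182.] [495. 270.  12.]
scene blue_pan 0.6 [263. 262.] [ 597. -114.    2.]
scene bar 0.65 [311. 201.] [562. 130.  47.]
scene disc 0.29 [324. 183.] [505. 273.  13.]
scene angle 0.62 [274. 231.] [1288. -901.  913.]
scene ring_cone 0.58 [278. 185.] [457. 109.  65.]
scene jar 0.64 [324. 213.] [645.  73.  74.]
0.9 [ 222.99562569 -583.82861043  231.30552631] [-1.81378024e-01  9.83413449e-01  6.70673187e-06  1.89780674e-05] 85.43453029909708
```

View pics/top0.png

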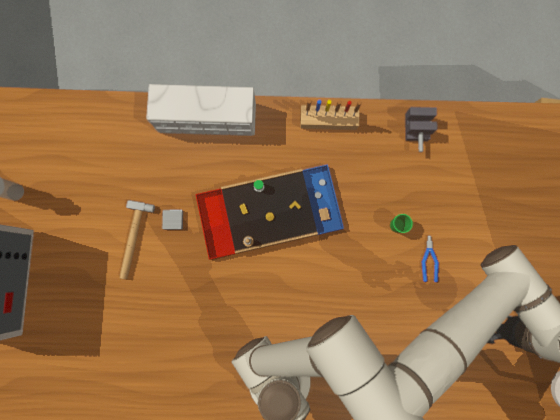

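View pics/scene0.png

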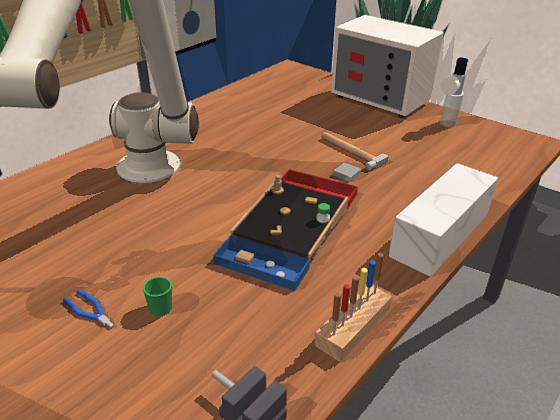

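Top view: the red pan is at the left (about 215,225; world +y) and the blue at the right (325,198). The offcuts are the bar (243,209), disc (270,217) and angle (295,206), with the jar at (259,186) and the cone at (248,242). The scene view shows the same layout, with three pieces of finished work in the blue pan.

```bash
python3 - <<'E'
from h import *
im=cv2.imread('pics/top0.png');d=np.load('topd.npy')
cv2.imwrite('pics/crop.png',cv2.resize(im[155:270,185:355],None,fx=4.5,fy=4.5,interpolation=cv2.INTER_CUBIC))
hsv=cv2.cvtColor(im,cv2.COLOR_BGR2HSV)
roi=np.zeros(im.shape[:2],np.uint8);roi[160:265,190:350]=255
def blobs(m,n,z,k,mn):
    c,_=cv2.findContours(m&roi,cv2.RETR_EXTERNAL,cv2.CHAIN_APPROX_NONE)
    for q in sorted(c,key=cv2.contourArea)[::-1][:k]:
        if len(q)<mn: continue
        bx=cv2.boxPoints(cv2.minAreaRect(q))
        M=q[:,0].mean(0)
        print(n,np.round(M,1),np.round(px2w('top',*M,z=z)),'box',[list(np.round(px2w('top',*p,z=z)[:2])) for p in bx])
blk=cv2.inRange(hsv,(0,0,0),(180,255,60));blk=cv2.morphologyEx(blk,cv2.MORPH_CLOSE,np.ones((15,15)))
blobs(blk,'board',40,1,10)
blobs(cv2.inRange(hsv,(0,180,60),(6,255,255)),'red',30,1,10)
blobs(cv2.inRange(hsv,(105,130,50),(125,255,255)),'blue',30,1,10)
inner=cv2.erode(blk,np.ones((5,5)))
blobs(cv2.inRange(hsv,(10,90,110),(35,255,255))&inner,'brass',6,48,5)
E
```

```text
board [268.8 210.3] [554.  49.  40.] box [[np.float64(620.0), np.float64(209.0)], [np.float64(691.0), np.float64(-62.0)], [np.float64(488.0), np.float64(-112.0)], [np.float64(420.0), np.float64(155.0)]]
red [214.9 223.7] [505. 228.  30.] box [[np.float64(605.0), np.float64(301.0)], [np.float64(627.0), np.float64(213.0)], [np.float64(407.0), np.float64(156.0)], [np.float64(386.0), np.float64(243.0)]]
blue [323.2 198.1] [ 602. -134.   30.] box [[np.float64(696.0), np.float64(-61.0)], [np.float64(720.0), np.float64(-145.0)], [np.float64(503.0), np.float64(-202.0)], [np.float64(480.0), np.float64(-120.0)]]
brass [269.5 216. ] [539.  47.   6.] box [[np.float64(553.0), np.float64(59.0)], [np.float64(553.0), np.float64(35.0)], [np.float64(526.0), np.float64(34.0)], [np.float64(525.0), np.float64(58.0)]]
brass [243.2 208.6] [562. 138.   6.] box [[np.float64(575.0), np.float64(154.0)], [np.float64(583.0), np.float64(137.0)], [np.float64(551.0), np.float64(123.0)], [np.float64(543.0), np.float64(140.0)]]
brass [294.5 205.1] [579. -38.   6.] box [[np.float64(574.0), np.float64(-18.0)], [np.float64(595.0), np.float64(-38.0)], [np.float64(575.0), np.float64(-59.0)], [np.float64(554.0), np.float64(-39.0)]]
brass [247.1 240.5] [453. 120.   6.] box [[np.float64(458.0), np.float64(124.0)], [np.float64(458.0), np.float64(114.0)], [np.float64(448.0), np.float64(114.0)], [np.float64(448.0), np.float64(124.0)]]
brass [246.6 238.4] [460. 122.   6.] box [[np.float64(462.0), np.float64(141.0)], [np.float64(475.0), np.float64(109.0)], [np.float64(456.0), np.float64(101.0)], [np.float64(443.0), np.float64(133.0)]]
```

View pics/crop.png

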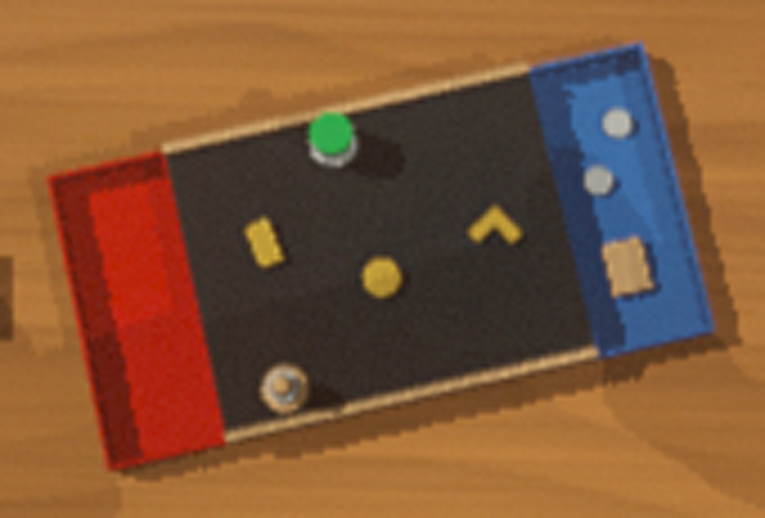

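The crop confirms the layout: the bar is nearest red at crop (265,242), then the disc (381,277), then the angle (495,225) nearest blue. The jar (332,138) and cone (285,388) are well off the centre strip. I'll sweep the offcuts one at a time, bar first, with the fingers about 15 mm apart across the board.

Emit:
{"op": "arm_command", "data": {"rows": [[[-0.14, 0.13, 0], [0, 0, 0]], [[-0.28, 0.26, 0], [0, 0, 0]], [[-0.42, 0.39, 0], [0, 0, 0]], [[-0.56, 0.52, 0], [0, 0, 0]], [[-0.7, 0.65, 0], [0, 0, 0]]], "grip": 0.18}}

```text
clock: 1.4
position: [329.0, -368.0, 231.6]
ee_rot: [-0.181, 0.983, -0.0, 0.0]
contact_force: [1.2, -0.5, -0.9]
gripper_width: 15.6
grasp_force: 0.0
```

Emit:
{"op": "arm_command", "data": {"rows": [[[-0.14, 0.13, 0], [0, 0, 0]], [[-0.28, 0.26, 0], [0, 0, 0]], [[-0.42, 0.39, 0], [0, 0, 0]], [[-0.56, 0.52, 0], [0, 0, 0]], [[-0.7, 0.65, 0], [0, 0, 0]]]}}

```text
clock: 1.9
position: [434.6, -153.5, 231.9]
ee_rot: [-0.182, 0.983, -0.0, 0.001]
contact_force: [0.7, -1.0, 0.7]
gripper_width: 15.5
grasp_force: 0.0
```

Emit:
{"op": "arm_command", "data": {"rows": [[[-0.14, 0.13, 0], [0, 0, -0.047]], [[-0.28, 0.26, 0], [0, 0, -0.094]], [[-0.42, 0.39, 0], [0, 0, -0.141]], [[-0.56, 0.52, 0], [0, 0, -0.188]], [[-0.7, 0.65, 0], [0, 0, -0.235]]]}}

```text
clock: 2.4
position: [540.1, 60.9, 231.7]
ee_rot: [-0.527, 0.85, -0.0, 0.0]
contact_force: [0.5, -0.9, 0.4]
gripper_width: 15.7
grasp_force: 0.0
```

Emit:
{"op": "arm_command", "data": {"rows": [[[0, 0, 0], [0, 0, -0.047]], [[0, 0, 0], [0, 0, -0.094]], [[0, 0, 0], [0, 0, -0.141]], [[0, 0, 0], [0, 0, -0.188]], [[0, 0, 0], [0, 0, -0.232]]]}}

```text
clock: 2.9
position: [539.5, 59.0, 231.4]
ee_rot: [0.795, -0.607, 0.0, -0.0]
contact_force: [-1.2, 0.0, -0.6]
gripper_width: 15.9
grasp_force: 0.0
```

```bash
cat >> h.py <<'E'
from scipy.spatial.transform import Rotation as Ro
C=np.array([553.5,47]);TH=0.262
U=np.array([-np.sin(TH),np.cos(TH)]);V=np.array([np.cos(TH),np.sin(TH)])
def st():
    s=arm.read_state();p=np.array(s['position']);R=Ro.from_quat(s['ee_rot']).as_matrix()
    r=p[:2]-C
    print('t',s['clock'],'pos',np.round(p,1),'along %.1f across %.1f'%(r@U,r@V),'yaw y-axis',np.degrees(np.arctan2(R[1,1],R[0,1])).round(1),'w',round(s['gripper_width'],1),'F',np.round(s['contact_force'],1))
    return p,R
def go(al,ac,z):
    p,R=st();t=np.append(C+al*U+ac*V,z)
    print('shift',np.round(R.T@(t-p)/250,3))
E
python3 -c "
from h import *
go(45,25,120)"
```

```text
t 2.9 pos [539.5  59.  231.4] along 15.2 across -10.4 yaw y-axis -164.7 w 15.9 F [-1.2  0.  -0.6]
shift [-0.119 -0.142  0.445]
```

Emit:
{"op": "arm_command", "data": {"rows": [[[-0.06, -0.07, 0.15], [0, 0, 0]], [[-0.12, -0.142, 0.3], [0, 0, 0]], [[-0.12, -0.142, 0.45], [0, 0, 0]], [[-0.12, -0.142, 0.58], [0, 0, 0]], [[-0.12, -0.142, 0.66], [0, 0, 0]]]}}

```text
clock: 3.4
position: [564.7, 96.7, 63.5]
ee_rot: [0.793, -0.609, -0.001, 0.002]
contact_force: [0.7, -0.1, 0.1]
gripper_width: 15.2
grasp_force: 0.0
```

```bash
python3 - <<'E'
from h import *
go(45,25,44)
im,d=arm.get_image('scene');cv2.imwrite('pics/s1.png',cv2.resize(im[150:300,200:370],None,fx=4,fy=4,interpolation=cv2.INTER_CUBIC))
E
```

```text
t 3.4 pos [564.7  96.7  63.5] along 45.1 across 23.7 yaw y-axis -165.0 w 15.2 F [ 0.7 -0.1  0.1]
shift [ 0.    -0.005  0.078]
```

View pics/s1.png

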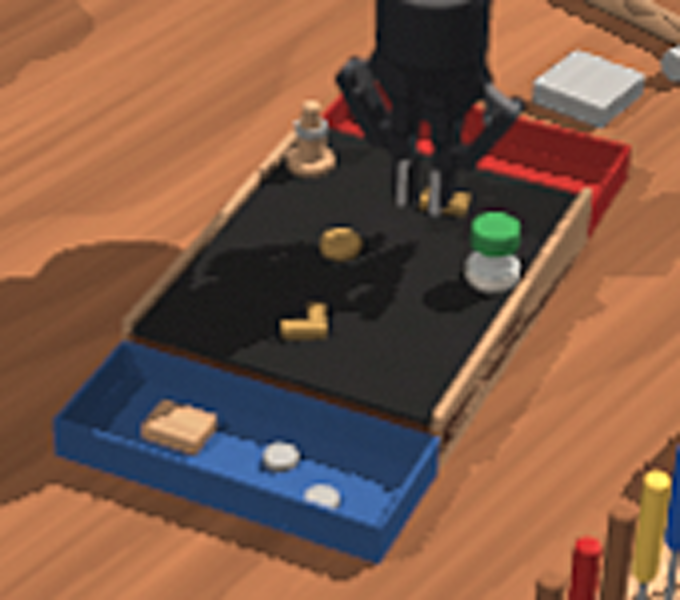

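The crop shows the fingertips over the board just behind the bar (445,203). The disc (340,243) and angle (305,322) are untouched, and the knuckles clear the jar (495,250) and cone (310,145). Lowering now.

Emit:
{"op": "arm_command", "data": {"rows": [[[0, 0, 0.03], [0, 0, 0]], [[0, 0, 0.055], [0, 0, 0]], [[0, 0, 0.07], [0, 0, 0]], [[0, 0, 0.08], [0, 0, 0]], [[0, 0, 0.08], [0, 0, 0]]]}}

```text
clock: 3.95
position: [566.3, 97.1, 46.7]
ee_rot: [0.793, -0.609, 0.0, -0.0]
contact_force: [-0.9, -0.1, -0.9]
gripper_width: 15.5
grasp_force: 0.0
```

Emit:
{"op": "arm_command", "data": {"rows": [[[-0.03, 0, 0], [0, 0, 0]], [[-0.06, 0, 0], [0, 0, 0]], [[-0.09, 0, 0], [0, 0, 0]], [[-0.12, 0, 0], [0, 0, 0]], [[-0.15, 0, 0], [0, 0, 0]]]}}

```text
clock: 4.45
position: [556.4, 134.1, 46.6]
ee_rot: [0.793, -0.609, 0.0, -0.0]
contact_force: [0.1, -1.4, 0.6]
gripper_width: 15.2
grasp_force: 0.7
```

```bash
python3 - <<'E'
from h import *
go(150,25,44)
im,d=arm.get_image('scene');cv2.imwrite('pics/s2.png',cv2.resize(im[150:300,200:370],None,fx=4,fy=4,interpolation=cv2.INTER_CUBIC))
E
```

```text
t 4.45 pos [556.4 134.1  46.6] along 83.4 across 25.3 yaw y-axis -165.0 w 15.2 F [ 0.1 -1.4  0.6]
shift [-0.267  0.001  0.01 ]
```

View pics/s2.png

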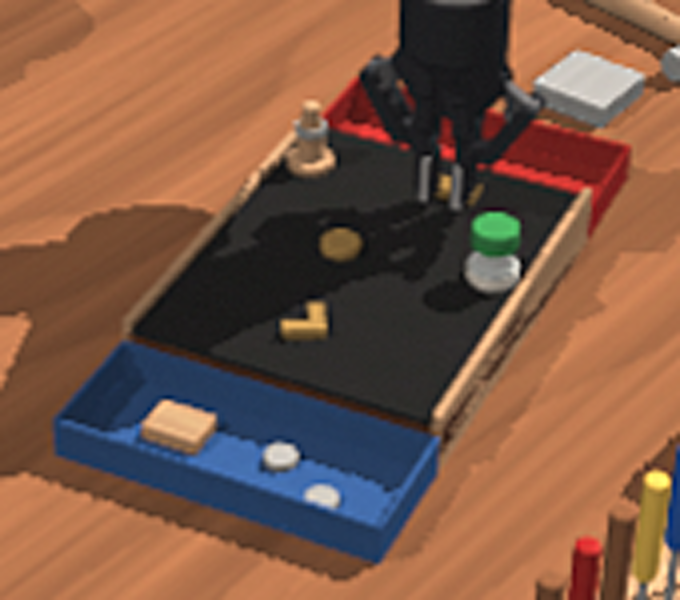

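The picture shows the fingers up against the bar (455,190), moving it without riding over it, and everything else in place. I'll lower 3 mm and push it off the end.

Emit:
{"op": "arm_command", "data": {"rows": [[[0, 0, 0.012], [0, 0, 0]], [[-0.03, 0, 0.012], [0, 0, 0]], [[-0.06, 0, 0.012], [0, 0, 0]], [[-0.09, 0, 0.012], [0, 0, 0]], [[-0.12, 0, 0.012], [0, 0, 0]]]}}

```text
clock: 5.0
position: [548.4, 162.9, 43.2]
ee_rot: [0.793, -0.609, -0.0, 0.0]
contact_force: [-0.1, -0.1, 0.9]
gripper_width: 15.2
grasp_force: 0.1
```

Emit:
{"op": "arm_command", "data": {"rows": [[[-0.03, 0, 0], [0, 0, 0]], [[-0.06, 0, 0], [0, 0, 0]], [[-0.09, 0, 0], [0, 0, 0]], [[-0.12, 0, 0], [0, 0, 0]], [[-0.15, 0, 0], [0, 0, 0]]]}}

```text
clock: 5.5
position: [538.8, 199.1, 43.3]
ee_rot: [0.793, -0.609, 0.0, -0.0]
contact_force: [1.0, 0.7, -0.2]
gripper_width: 15.5
grasp_force: 0.0
```

Emit:
{"op": "arm_command", "data": {"rows": [[[-0.01, 0, 0], [0, 0, 0]], [[0, 0, -0.1], [0, 0, 0]], [[0.05, 0.05, -0.22], [0, 0, 0]], [[0.2, 0.09, -0.32], [0, 0, 0]], [[0.35, 0.15, -0.32], [0, 0, 0]]]}}

```text
clock: 6.0
position: [527.9, 104.9, 127.2]
ee_rot: [0.794, -0.608, 0.002, -0.004]
contact_force: [1.0, -0.9, -0.4]
gripper_width: 15.4
grasp_force: 0.0
```

```bash
cat >> h.py <<'E'
def brass(z=48):
    im,d=arm.get_image('top');hsv=cv2.cvtColor(im,cv2.COLOR_BGR2HSV)
    m=cv2.inRange(hsv,(10,90,60),(35,255,255))
    c,_=cv2.findContours(m,cv2.RETR_EXTERNAL,cv2.CHAIN_APPROX_NONE)
    for q in c:
        M=q[:,0].mean(0);p=px2w('top',*M,z=z);r=p[:2]-C
        if 6<=cv2.contourArea(q)<140 and abs(r@V)<105 and abs(r@U)<235: print('brass',cv2.contourArea(q),np.round(M),'along %.0f across %.0f'%(r@U,r@V))
    return im
E
python3 - <<'E'
from h import *
go(-40,-20,120)
im=brass();cv2.imwrite('pics/t3.png',cv2.resize(im[155:270,185:355],None,fx=4.5,fy=4.5,interpolation=cv2.INTER_CUBIC))
E
```

```text
t 6.0 pos [527.9 104.9 127.2] along 62.6 across -9.7 yaw y-axis -164.9 w 15.4 F [ 1.  -0.9 -0.4]
shift [0.41  0.042 0.028]
brass 10.5 [204. 244.] along 234 across -59
brass 62.0 [269. 216.] along 4 across -20
brass 76.5 [324. 214.] along -173 across -55
brass 58.5 [295. 205.] along -86 across -4
```

View pics/t3.png

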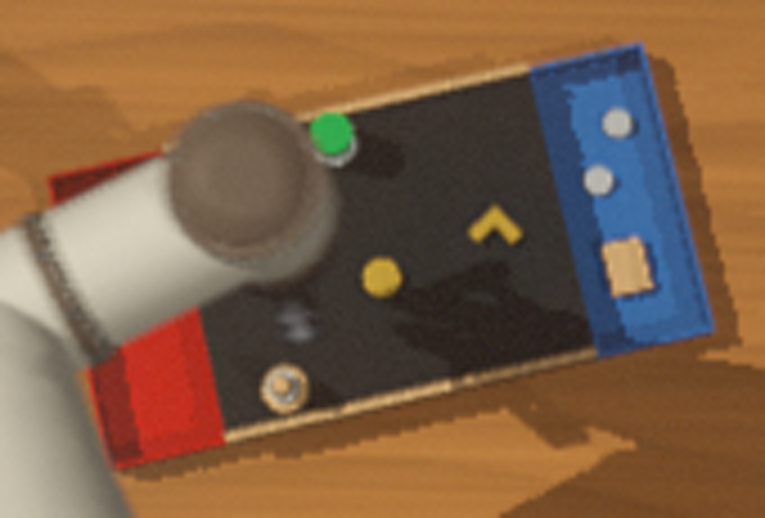

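The top view shows the disc (381,277) and angle (495,225) unmoved, and the jar and cone still standing. The arm hides where the bar fell, so I'll check that later. Next is the disc.

Emit:
{"op": "arm_command", "data": {"rows": [[[0.15, 0.04, 0], [0, 0, 0]], [[0.3, 0.042, 0], [0, 0, 0]], [[0.405, 0.042, 0.05], [0, 0, 0]], [[0.405, 0.042, 0.18], [0, 0, 0]], [[0.405, 0.042, 0.26], [0, 0, 0]]]}}

```text
clock: 6.55
position: [540.5, 2.5, 56.8]
ee_rot: [0.792, -0.61, -0.001, 0.001]
contact_force: [-0.5, -0.4, -0.9]
gripper_width: 15.6
grasp_force: 0.0
```

```bash
python3 -c "
from h import *
go(-38,-20,43.3)"
```

```text
t 6.55 pos [540.5   2.5  56.8] along -39.6 across -24.1 yaw y-axis -165.2 w 15.6 F [-0.5 -0.4 -0.9]
shift [-0.007 -0.017  0.054]
```

Emit:
{"op": "arm_command", "data": {"rows": [[[0, -0.008, 0.03], [0, 0, 0]], [[0, -0.01, 0.04], [0, 0, 0]], [[0, -0.01, 0.04], [0, 0, 0]]]}}

```text
clock: 6.85
position: [544.4, 4.7, 48.8]
ee_rot: [0.793, -0.609, 0.0, -0.0]
contact_force: [-0.4, 0.8, -0.3]
gripper_width: 15.3
grasp_force: 0.0
```

```bash
python3 -c "
from h import *
go(-38,-20,43.3)"
```

```text
t 6.85 pos [544.4   4.7  48.8] along -38.5 across -19.8 yaw y-axis -165.0 w 15.3 F [-0.4  0.8 -0.3]
shift [-0.002  0.001  0.022]
```

Emit:
{"op": "arm_command", "data": {"rows": [[[0, 0, 0.022], [0, 0, 0]], [[-0.03, 0, 0.022], [0, 0, 0]], [[-0.06, 0, 0.022], [0, 0, 0]], [[-0.09, 0, 0.022], [0, 0, 0]], [[-0.12, 0, 0.022], [0, 0, 0]]]}}

```text
clock: 7.35
position: [535.9, 34.2, 43.1]
ee_rot: [0.793, -0.609, 0.0, -0.0]
contact_force: [-0.1, -0.5, 0.5]
gripper_width: 15.2
grasp_force: 0.2
```

Emit:
{"op": "arm_command", "data": {"rows": [[[-0.04, 0, 0], [0, 0, 0]], [[-0.08, 0, 0], [0, 0, 0]], [[-0.12, 0, 0], [0, 0, 0]], [[-0.16, 0, 0], [0, 0, 0]], [[-0.2, 0, 0], [0, 0, 0]]]}}

```text
clock: 7.85
position: [522.8, 82.5, 42.8]
ee_rot: [0.793, -0.609, 0.0, 0.0]
contact_force: [0.4, -0.9, 0.6]
gripper_width: 15.4
grasp_force: 0.3
```

Emit:
{"op": "arm_command", "data": {"rows": [[[-0.04, 0, 0], [0, 0, 0]], [[-0.08, 0, 0], [0, 0, 0]], [[-0.12, 0, 0], [0, 0, 0]], [[-0.16, 0, 0], [0, 0, 0]], [[-0.2, 0, 0], [0, 0, 0]]]}}

```text
clock: 8.35
position: [509.9, 130.8, 42.8]
ee_rot: [0.793, -0.609, -0.0, 0.0]
contact_force: [0.0, -0.4, 1.1]
gripper_width: 15.4
grasp_force: 0.3
```

```bash
python3 - <<'E'
from h import *
go(150,-20,43.3)
im,d=arm.get_image('scene');cv2.imwrite('pics/s4.png',cv2.resize(im[150:300,200:370],None,fx=4,fy=4,interpolation=cv2.INTER_CUBIC))
E
```

```text
t 8.35 pos [509.9 130.8  42.8] along 92.2 across -20.4 yaw y-axis -165.0 w 15.4 F [ 0.  -0.4  1.1]
shift [-0.231 -0.001 -0.002]
```

View pics/s4.png

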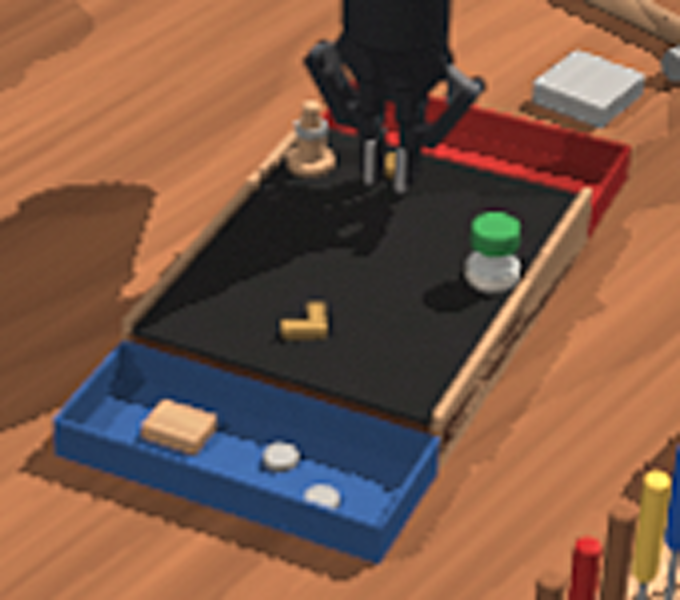

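The disc is held ahead of the fingers at (390,165), the bar is off the board, and the cone (312,145) and jar (495,250) are unmoved. Finishing the disc.

Emit:
{"op": "arm_command", "data": {"rows": [[[-0.04, 0, 0], [0, 0, 0]], [[-0.08, 0, 0], [0, 0, 0]], [[-0.12, 0, 0], [0, 0, 0]], [[-0.16, 0, 0], [0, 0, 0]], [[-0.2, 0, 0], [0, 0, 0]]]}}

```text
clock: 8.9
position: [497.0, 179.2, 42.8]
ee_rot: [0.793, -0.609, -0.0, -0.0]
contact_force: [-0.2, -0.5, 0.0]
gripper_width: 15.2
grasp_force: 0.0
```

Emit:
{"op": "arm_command", "data": {"rows": [[[-0.03, 0, 0], [0, 0, 0]], [[-0.03, 0, 0], [0, 0, 0]], [[-0.02, 0, -0.13], [0, 0, 0]], [[0.1, -0.04, -0.3], [0, 0, 0]], [[0.28, -0.064, -0.32], [0, 0, 0]]]}}

```text
clock: 9.4
position: [534.2, 116.8, 127.8]
ee_rot: [0.795, -0.607, 0.003, -0.004]
contact_force: [1.7, 0.6, 0.6]
gripper_width: 15.8
grasp_force: 0.0
```

Emit:
{"op": "arm_command", "data": {"rows": [[[0.18, 0, 0], [0, 0, 0]], [[0.36, 0, 0], [0, 0, 0]], [[0.54, 0, 0], [0, 0, 0]], [[0.7, 0, 0], [0, 0, 0]], [[0.78, 0, 0], [0, 0, 0]]]}}

```text
clock: 9.9
position: [581.3, -76.9, 122.6]
ee_rot: [0.792, -0.61, -0.0, 0.0]
contact_force: [-0.6, -0.3, -0.9]
gripper_width: 15.5
grasp_force: 0.0
```

```bash
python3 - <<'E'
from h import *
go(-126,-4,43.3)
im=brass();cv2.imwrite('pics/t5.png',cv2.resize(im[155:270,185:355],None,fx=4.5,fy=4.5,interpolation=cv2.INTER_CUBIC))
E
```

```text
t 9.9 pos [581.3 -76.9 122.6] along -126.8 across -5.3 yaw y-axis -165.2 w 15.5 F [-0.6 -0.3 -0.9]
shift [-0.003 -0.005  0.317]
brass 46.5 [222. 229.] along 165 across -25
brass 20.0 [223. 214.] along 151 across 21
brass 79.0 [324. 214.] along -173 across -55
brass 57.5 [295. 205.] along -86 across -4
brass 51.5 [328. 169.] along -223 across 90
```

View pics/t5.png

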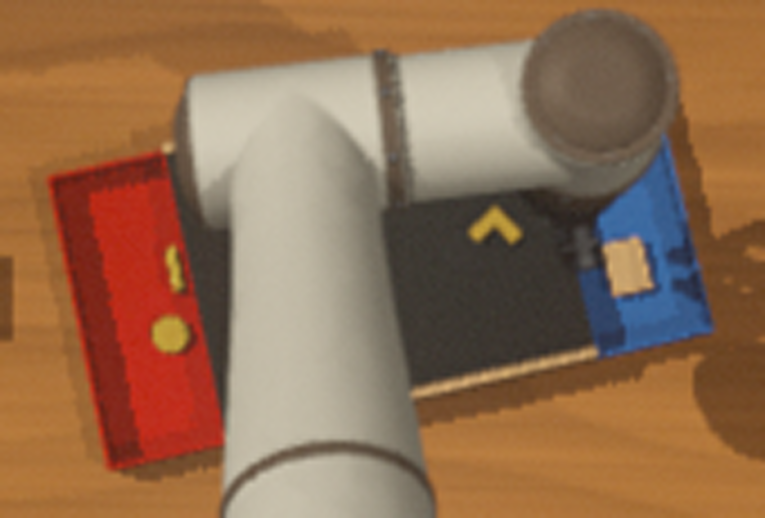

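Both the bar (175,268) and the disc (170,335) are in the red pan. The angle (495,225) is unmoved and the fingers hover behind it at (580,245). Sweeping the angle.

Emit:
{"op": "arm_command", "data": {"rows": [[[0, -0.01, 0.12], [0, 0, 0]], [[0, -0.01, 0.22], [0, 0, 0]], [[0, -0.01, 0.29], [0, 0, 0]], [[0, -0.01, 0.312], [0, 0, 0]], [[0, -0.01, 0.312], [0, 0, 0]]]}}

```text
clock: 10.45
position: [583.0, -73.0, 44.1]
ee_rot: [0.793, -0.609, -0.001, 0.001]
contact_force: [0.4, 0.0, 0.9]
gripper_width: 15.6
grasp_force: 0.0
```

```bash
python3 -c "
from h import *
go(-126,-2,43.3)"
```

```text
t 10.45 pos [583.  -73.   44.1] along -123.5 across -2.5 yaw y-axis -165.0 w 15.6 F [0.4 0.  0.9]
shift [ 0.01  -0.002  0.003]
```

Emit:
{"op": "arm_command", "data": {"rows": [[[-0.03, 0, 0.003], [0, 0, 0]], [[-0.06, 0, 0.003], [0, 0, 0]], [[-0.09, 0, 0.003], [0, 0, 0]], [[-0.12, 0, 0.003], [0, 0, 0]], [[-0.15, 0, 0.003], [0, 0, 0]]]}}

```text
clock: 10.95
position: [573.9, -35.9, 44.6]
ee_rot: [0.793, -0.609, 0.0, -0.0]
contact_force: [-0.2, 0.2, -0.6]
gripper_width: 15.2
grasp_force: 0.1
```

Emit:
{"op": "arm_command", "data": {"rows": [[[-0.04, 0, 0], [0, 0, 0]], [[-0.08, 0, 0], [0, 0, 0]], [[-0.12, 0, 0], [0, 0, 0]], [[-0.16, 0, 0], [0, 0, 0]], [[-0.2, 0, 0], [0, 0, 0]]]}}

```text
clock: 11.45
position: [560.7, 12.4, 44.1]
ee_rot: [0.793, -0.609, 0.0, 0.0]
contact_force: [-0.5, -0.5, 0.4]
gripper_width: 15.6
grasp_force: 0.1
```

```bash
python3 - <<'E'
from h import *
go(150,-2,43.3)
im,d=arm.get_image('scene');cv2.imwrite('pics/s6.png',cv2.resize(im[150:300,200:370],None,fx=4,fy=4,interpolation=cv2.INTER_CUBIC))
E
```

```text
t 11.45 pos [560.7  12.4  44.1] along -35.3 across -2.0 yaw y-axis -165.0 w 15.6 F [-0.5 -0.5  0.4]
shift [-0.741  0.001  0.003]
```

View pics/s6.png

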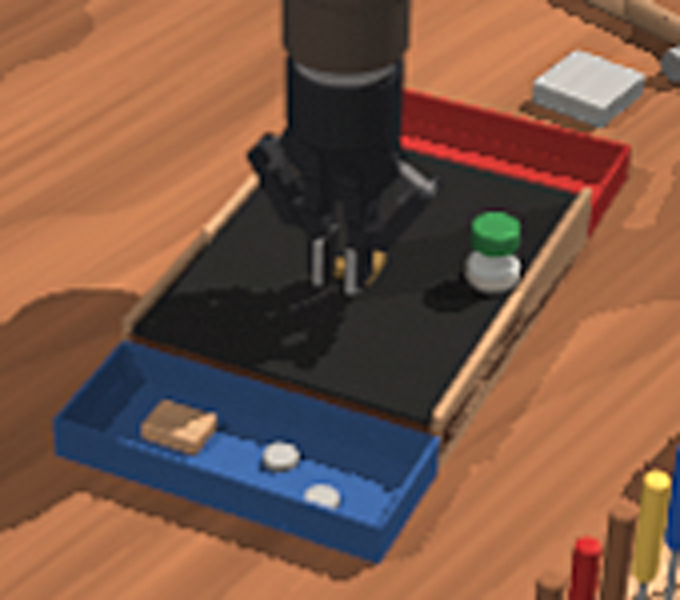

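The angle is ahead of the fingers at (360,263) but lies slightly towards the jar side. I'll back off a little, shift 9 mm that way, and continue.

Emit:
{"op": "arm_command", "data": {"rows": [[[0.03, 0, 0.003], [0, 0, 0]], [[0.03, -0.02, 0.003], [0, 0, 0]], [[0.03, -0.036, 0.003], [0, 0, 0]], [[0, -0.036, 0.003], [0, 0, 0]], [[-0.03, -0.036, 0.003], [0, 0, 0]]]}}

```text
clock: 12.0
position: [567.7, 21.3, 43.1]
ee_rot: [0.793, -0.609, -0.0, 0.0]
contact_force: [-0.4, 0.8, 0.5]
gripper_width: 15.0
grasp_force: 0.1
```

Emit:
{"op": "arm_command", "data": {"rows": [[[-0.04, 0, 0], [0, 0, 0]], [[-0.08, 0, 0], [0, 0, 0]], [[-0.12, 0, 0], [0, 0, 0]], [[-0.16, 0, 0], [0, 0, 0]], [[-0.2, 0, 0], [0, 0, 0]]]}}

```text
clock: 12.5
position: [554.5, 70.5, 43.4]
ee_rot: [0.793, -0.609, 0.0, -0.0]
contact_force: [0.1, 0.0, 0.3]
gripper_width: 15.4
grasp_force: 0.1
```

Emit:
{"op": "arm_command", "data": {"rows": [[[-0.04, 0, 0], [0, 0, 0]], [[-0.08, 0, 0], [0, 0, 0]], [[-0.12, 0, 0], [0, 0, 0]], [[-0.16, 0, 0], [0, 0, 0]], [[-0.2, 0, 0], [0, 0, 0]]]}}

```text
clock: 13.0
position: [541.7, 118.5, 43.3]
ee_rot: [0.793, -0.609, 0.0, -0.0]
contact_force: [0.5, 0.3, -0.1]
gripper_width: 15.6
grasp_force: 0.1
```

```bash
python3 - <<'E'
from h import *
go(150,7,43.3)
im,d=arm.get_image('scene');cv2.imwrite('pics/s7.png',cv2.resize(im[150:300,200:370],None,fx=4,fy=4,interpolation=cv2.INTER_CUBIC))
E
```

```text
t 13.0 pos [541.7 118.5  43.3] along 72.1 across 7.1 yaw y-axis -165.0 w 15.6 F [ 0.5  0.3 -0.1]
shift [-0.311  0.001  0.   ]
```

View pics/s7.png

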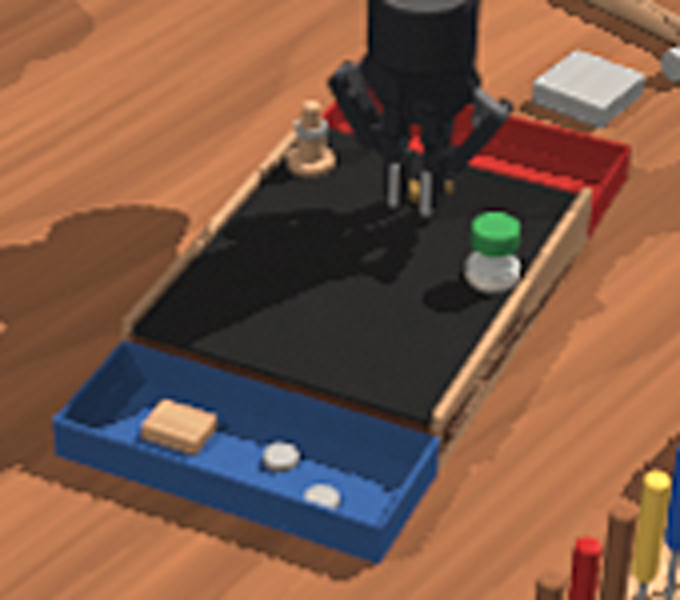

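The angle is held squarely ahead of the fingers (415–450,187), and the cone and jar have not moved. I'll push it off, lift and back away. My ten views are used up, so I'll check the result numerically.

Emit:
{"op": "arm_command", "data": {"rows": [[[-0.04, 0, 0], [0, 0, 0]], [[-0.08, 0, 0], [0, 0, 0]], [[-0.12, 0, 0], [0, 0, 0]], [[-0.16, 0, 0], [0, 0, 0]], [[-0.2, 0, 0], [0, 0, 0]]]}}

```text
clock: 13.55
position: [528.8, 166.9, 43.3]
ee_rot: [0.793, -0.609, 0.0, -0.0]
contact_force: [0.2, 0.0, -0.1]
gripper_width: 15.6
grasp_force: 0.1
```

Emit:
{"op": "arm_command", "data": {"rows": [[[-0.04, 0, 0], [0, 0, 0]], [[-0.08, 0, 0], [0, 0, 0]], [[-0.11, 0, 0], [0, 0, 0]], [[-0.12, 0, 0], [0, 0, 0]], [[-0.12, 0, 0], [0, 0, 0]]]}}

```text
clock: 14.05
position: [521.1, 195.4, 43.3]
ee_rot: [0.793, -0.609, -0.0, 0.0]
contact_force: [0.2, -1.0, 0.2]
gripper_width: 15.6
grasp_force: 0.0
```

Emit:
{"op": "arm_command", "data": {"rows": [[[0, 0, -0.15], [0, 0, 0]], [[0, 0, -0.34], [0, 0, 0]], [[0.15, 0, -0.5], [0, 0, 0]], [[0.34, 0, -0.5], [0, 0, 0]], [[0.5, 0, -0.5], [0, 0, 0]]]}}

```text
clock: 14.55
position: [554.5, 72.8, 170.6]
ee_rot: [0.793, -0.609, 0.001, -0.002]
contact_force: [-0.5, 1.1, -0.9]
gripper_width: 15.3
grasp_force: 0.0
```

Emit:
{"op": "arm_command", "data": {"rows": [[[0.19, 0, 0], [0, 0, 0]], [[0.38, 0, 0], [0, 0, 0]], [[0.57, 0, 0], [0, 0, 0]], [[0.76, 0, 0], [0, 0, 0]], [[0.9, 0, 0], [0, 0, 0]]]}}

```text
clock: 15.05
position: [611.6, -146.3, 168.1]
ee_rot: [0.792, -0.61, -0.0, 0.0]
contact_force: [0.7, 0.3, -0.4]
gripper_width: 15.4
grasp_force: 0.0
```

```bash
python3 - <<'E'
from h import *
st();brass(z=12)
im,d=arm.get_image('scene');hsv=cv2.cvtColor(im,cv2.COLOR_BGR2HSV)
c,_=cv2.findContours(cv2.inRange(hsv,(10,90,60),(35,255,255)),cv2.RETR_EXTERNAL,cv2.CHAIN_APPROX_NONE)
for q in c:
    u,v=q[:,0].mean(0);p=px2w('scene',u,v,d[int(v),int(u)]);r=p[:2]-C
    if 4<cv2.contourArea(q)<200 and abs(r@U)<240 and abs(r@V)<120:print('scene',cv2.contourArea(q),np.round([u,v]),'al %.0f ac %.0f z %.0f'%(r@U,r@V,p[2]))
# board-top points that stand up
im,d=arm.get_image('top')
for n,a,b in(('top','jar','ring_cone'),):
  for q in(a,b,'bar','disc','angle'):
    for x in arm.spot_in(n,q)[:2]+[]:
      u,v=x['position'];p=px2w(n,u,v,d[int(v),int(u)]);r=p[:2]-C;print(q,round(x['score'],2),'al %.0f ac %.0f z %.0f'%(r@U,r@V,p[2]))
E
```

```text
t 15.05 pos [ 611.6 -146.3  168.1] along -201.7 across 6.0 yaw y-axis -165.2 w 15.4 F [ 0.7  0.3 -0.4]
brass 7.5 [247. 240.] along 95 across -78
brass 92.0 [224. 222.] along 159 across 2
brass 76.5 [324. 214.] along -178 across -52
scene 134.0 [245. 256.] al -182 ac -46 z 15
scene 11.0 [258. 198.] al -195 ac 1 z 216
scene 7.0 [272. 190.] al 86 ac -94 z 43
ring_cone 0.41 al 88 ac -78 z 74
ring_cone 0.17 al -175 ac -18 z 3
disc 0.66 al 462 ac 25 z 27
disc 0.61 al 154 ac -22 z 4
```

Emit:
{"op": "arm_command", "data": {"rows": [[[0.18, 0, -0.05], [0, 0, 0]], [[0.36, 0, -0.1], [0, 0, 0]], [[0.54, 0, -0.1], [0, 0, 0]], [[0.72, 0, -0.1], [0, 0, 0]], [[0.88, 0, -0.1], [0, 0, 0]]]}}

```text
clock: 15.95
position: [669.1, -356.2, 193.7]
ee_rot: [0.794, -0.608, 0.0, -0.0]
contact_force: [0.5, 0.5, 0.2]
gripper_width: 15.4
grasp_force: 0.0
```

```bash
python3 - <<'E'
from h import *
st()
im,d=arm.get_image('top');hsv=cv2.cvtColor(im,cv2.COLOR_BGR2HSV)
m=cv2.inRange(hsv,(10,90,60),(35,255,255))
n=0
for v,u in np.argwhere(m>0):
    p=px2w('top',u,v,d[v,u]);r=p[:2]-C
    if abs(r@V)<100 and 110<r@U<235: print('%.0f,%.0f,%.0f'%(r@U,r@V,p[2]),end=' ; ')
print()
d0=np.load('topd.npy')
for q in('jar','ring_cone','bar','disc','angle','cup'):
    for x in arm.spot_in('top',q)[:2]:
      u,v=x['position'];p=px2w('top',u,v,d[int(v),int(u)]);r=p[:2]-C;print(q,round(x['score'],2),np.round([u,v]),'al %.0f ac %.0f z %.0f'%(r@U,r@V,p[2]))
# change against the first picture over board + jar/cone
im0=cv2.imread('pics/top0.png')
for n,(a,b,c,e) in dict(jar=(178,197,250,268),cone=(233,249,240,256),blue=(168,230,308,342)).items():
    print(n,'changed px',int((np.abs(d[a:b,c:e]-d0[a:b,c:e])>15).sum()),'colour diff',cv2.absdiff(im[a:b,c:e],im0[a:b,c:e]).mean().round(1))
E
```

```text
t 15.95 pos [ 669.1 -356.2  193.7] along -419.3 across 7.2 yaw y-axis -164.9 w 15.4 F [0.5 0.5 0.2]Traceback (most recent call last):
  File "<stdin>", line 7, in <module>
  File "h.py", line 4, in px2w
    c=arm.camera_info(cam);x=(u-c['cx'])/c['fx'];y=(v-c['cy'])/c['fy']
ValueError: time passes only in moves, steps and waits
```

Too many `camera_info` calls, so I'll cache the result.

```bash
sed -i 's/c=arm.camera_info(cam);/c=CI(cam);/' h.py; sed -i '2a import functools\nCI=functools.cache(lambda n:arm.camera_info(n))' h.py
python3 - <<'E'
from h import *
im,d=arm.get_image('top');hsv=cv2.cvtColor(im,cv2.COLOR_BGR2HSV)
m=cv2.inRange(hsv,(10,90,60),(35,255,255))
for v,u in np.argwhere(m[190:270,190:245]>0)+[190,190]:
    p=px2w('top',u,v,d[v,u]);r=p[:2]-C
    if abs(r@V)<100 and 110<r@U<225: print('%.0f,%.0f,%.0f'%(r@U,r@V,p[2]),end=' ; ')
print()
d0=np.load('topd.npy')
for q in('jar','ring_cone','bar','disc','angle'):
    for x in arm.spot_in('top',q)[:2]:
      u,v=x['position'];p=px2w('top',u,v,d[int(v),int(u)]);r=p[:2]-C;print(q,round(x['score'],2),np.round([u,v]),'al %.0f ac %.0f z %.0f'%(r@U,r@V,p[2]))
im0=cv2.imread('pics/top0.png')
for n,(a,b,c,e) in dict(jar=(178,197,250,268),cone=(233,249,240,256),blue=(168,230,308,342)).items():
    print(n,'changed px',int((np.abs(d[a:b,c:e]-d0[a:b,c:e])>15).sum()),'colour diff',cv2.absdiff(im[a:b,c:e],im0[a:b,c:e]).mean().round(1))
E
```

```text
139,91,36 ; 153,48,1 ; 155,41,24 ; 152,40,25 ; 161,42,5 ; 156,37,27 ; 153,38,20 ; 150,38,13 ; 138,31,37 ; 157,35,21 ; 154,34,21 ; 150,33,20 ; 158,32,21 ; 154,30,23 ; 151,30,19 ; 158,28,24 ; 155,27,25 ; 152,26,24 ; 150,28,6 ; 161,28,4 ; 155,23,25 ; 153,23,20 ; 151,25,3 ; 156,20,23 ; 153,19,25 ; 150,20,17 ; 148,21,2 ; 157,17,25 ; 153,15,33 ; 150,15,28 ; 146,13,31 ; 158,13,25 ; 154,12,30 ; 150,10,33 ; 148,11,27 ; 161,13,3 ; 154,8,32 ; 151,7,32 ; 148,6,35 ; 144,5,35 ; 157,8,10 ; 152,4,33 ; 148,3,35 ; 145,2,39 ; 152,-0,38 ; 149,-0,34 ; 146,-1,35 ; 142,-2,37 ; 153,-3,37 ; 149,-4,40 ; 146,-5,39 ; 144,-5,31 ; 154,-6,32 ; 150,-8,44 ; 147,-8,38 ; 144,-8,32 ; 140,-10,38 ; 156,-8,23 ; 151,-10,33 ; 148,-11,34 ; 172,-5,3 ; 168,-6,2 ; 164,-8,15 ; 162,-7,1 ; 157,-11,20 ; 152,-13,29 ; 150,-13,24 ; 138,-18,42 ; 179,-7,1 ; 174,-10,17 ; 172,-10,11 ; 168,-11,15 ; 165,-11,9 ; 161,-13,15 ; 158,-14,18 ; 154,-15,20 ; 151,-16,19 ; 178,-12,17 ; 176,-12,10 ; 172,-13,10 ; 169,-14,13 ; 166,-15,11 ; 162,-15,11 ; 158,-17,19 ; 156,-17,11 ; 179,-15,14 ; 176,-16,13 ; 174,-15,4 ; 170,-17,12 ; 166,-18,13 ; 163,-19,12 ; 
[... 153 characters left out ...]
74,-24,15 ; 171,-24,10 ; 168,-24,10 ; 164,-26,16 ; 161,-26,10 ; 158,-26,8 ; 182,-25,9 ; 179,-25,10 ; 175,-26,10 ; 172,-27,11 ; 169,-28,9 ; 165,-29,11 ; 162,-30,14 ; 159,-30,12 ; 180,-28,7 ; 176,-30,10 ; 172,-31,13 ; 169,-31,13 ; 166,-32,14 ; 163,-32,6 ; 173,-34,10 ; 170,-34,10 ; 168,-34,0 ; 140,-69,41 ; 111,-75,40 ; 112,-78,34 ; 112,-82,44 ; 110,-89,43 ; 139,-96,44 ; 140,-99,39 ; 
jar 0.31 [172. 219.] al 322 ac 50 z 28
ring_cone 0.61 [249. 240.] al 86 ac -85 z 86
ring_cone 0.53 [218. 225.] al 181 ac -5 z 9
disc 0.51 [224. 229.] al 163 ac -24 z 14
angle 0.27 [400. 224.] al -424 ac -146 z 6
jar changed px 3 colour diff 2.7
cone changed px 7 colour diff 10.6
blue changed px 555 colour diff 26.6
```

The angle's top seems to sit at about 38 mm, above the pan's rim, resting on the bar and disc. I'll average several depth frames into a height map of that pan.

```bash
cat > hm.py <<'E'
from h import *
from scipy.interpolate import griddata
F=[arm.get_image('top') for _ in range(10)]
d=np.median([f[1] for f in F],0);im=np.median([f[0] for f in F],0).astype(np.uint8)
hsv=cv2.cvtColor(im,cv2.COLOR_BGR2HSV);m=cv2.inRange(hsv,(10,90,60),(35,255,255))
P=[];B=[]
for v in range(195,250):
    for u in range(200,240):
        p=px2w('top',u,v,d[v,u]);r=p[:2]-C;P.append([r@U,r@V,p[2]]);B.append(m[v,u]>0)
P=np.array(P);B=np.array(B)
print('ac\\al  '+' '.join('%4d'%a for a in range(130,200,4)))
al,ac=np.meshgrid(range(130,200,4),range(56,-53,-4))
z=griddata(P[:,:2],P[:,2],(al,ac),'linear');b=griddata(P[:,:2],B.astype(float),(al,ac),'nearest')
for i in range(len(z)):print('%4d   '%ac[i,0]+' '.join('%3.0f%s'%(q,'*' if w else ' ') for q,w in zip(z[i],b[i])))
E
python3 hm.py
```

```text
ac\al   130  134  138  142  146  150  154  158  162  166  170  174  178  182  186  190  194  198
  56    41   42   41   35   23    3    4    6    5    4    5    5    4    3    4    5    3    3 
  52    41   41   41   38   22    5    4    5    5    4    3    4    4    3    4    5    3    4 
  48    41   41   41   34   17    4    3*   4    4    4    4    5    3    4    5    5    4    3 
  44    42   40   41   34   20    5   13*  11    4    5    3    4    4    4    5    4    3    3 
  40    41   41   41   35   24   11*  23*  15*   4    5    4    5    5    5    5    3    3    3 
  36    41   42   40   36   23   14   22*  18*   6    5    4    5    5    4    4    5    4    2 
  32    41   42   41   40   20   10   22*  20*   8    3    5    5    3    2    4    5    3    4 
  28    41   41   41   34   21    6*  21*  23*   4*   4    5    5    5    4    4    3    3    5 
  24    41   41   41   35   24    7*  23*  16*   5    5    4    5    3    4    4    4    3    3 
  20    39   41   40   38   25   13*  22*  17*   6    5    5    4    4    3    3    4    6    3 
  16    40   40   41   39   31*  
[... 1011 characters left out ...]
1*   4    4    3    4 
 -28    41   40   41   38   26    5    4    9*  12*  11*  12*  12*  12*   6    5    4    4    5 
 -32    41   41   41   40   22    5    3    4    7*  13*  11*  10*   5    4    4    5    4    4 
 -36    41   39   41   36   22    6    4    2    3    4    6*   5    5    3    4    3    3    5 
 -40    42   42   43   37   26    9    3    4    4    3    4    4    6    5    5    4    4    4 
 -44    42   41   41   39   27    6    6    5    4    3    4    5    4    4    4    4    5    3 
 -48    42   42   41   39   25    5    4    4    4    5    4    5    4    3    5    4    5    5 
 -52    41   41   41   36   23    6    4    3    4    4    4    4    4    5    5    3    5    4
```

The height map puts the bar on edge against the pan's wall (ac 18–42, top 21–23 mm). The angle is hooked over the bar's end, with its top at 38 mm. All three are inside the pan, but the angle sticks up above the rim, so I'll nudge it off the bar with a fingertip.

Emit:
{"op": "arm_command", "data": {"rows": [[[-0.19, 0, 0], [0, 0, 0]], [[-0.38, 0, 0], [0, 0, 0]], [[-0.57, 0, 0], [0, 0, 0]], [[-0.76, -0.04, 0], [0, 0, 0]], [[-0.95, -0.08, 0], [0, 0, 0]]]}}

```text
clock: 17.3
position: [625.9, -119.6, 193.8]
ee_rot: [0.793, -0.609, 0.0, -0.0]
contact_force: [-0.1, 0.4, 0.3]
gripper_width: 15.1
grasp_force: 0.0
```

Emit:
{"op": "arm_command", "data": {"rows": [[[-0.19, -0.02, 0], [0, 0, 0]], [[-0.38, -0.04, 0], [0, 0, 0]], [[-0.57, -0.06, 0], [0, 0, 0]], [[-0.76, -0.08, 0], [0, 0, 0]], [[-0.95, -0.08, 0], [0, 0, 0]]]}}

```text
clock: 17.8
position: [584.3, 115.5, 193.6]
ee_rot: [0.793, -0.609, 0.0, -0.0]
contact_force: [-0.0, 0.2, 0.3]
gripper_width: 15.6
grasp_force: 0.0
```

Emit:
{"op": "arm_command", "data": {"rows": [[[-0.18, 0, 0], [0, 0, 0]], [[-0.36, 0, 0.05], [0, 0, 0]], [[-0.4, 0, 0.2], [0, 0, 0]], [[-0.4, 0, 0.34], [0, 0, 0]], [[-0.4, 0, 0.34], [0, 0, 0]]]}}

```text
clock: 18.3
position: [555.2, 209.0, 103.5]
ee_rot: [0.793, -0.609, -0.002, 0.005]
contact_force: [-0.7, -1.5, -0.6]
gripper_width: 15.5
grasp_force: 0.0
```

```bash
python3 -c "
from h import *
go(160,48,25)"
```

```text
t 18.3 pos [555.2 209.  103.5] along 156.0 across 43.6 yaw y-axis -165.0 w 15.5 F [-0.7 -1.5 -0.6]
shift [-0.017 -0.021  0.314]
```

Emit:
{"op": "arm_command", "data": {"rows": [[[-0.015, -0.02, 0.1], [0, 0, 0]], [[-0.015, -0.02, 0.2], [0, 0, 0]], [[-0.015, -0.02, 0.25], [0, 0, 0]], [[-0.015, -0.02, 0.25], [0, 0, 0]], [[-0.015, -0.02, 0.25], [0, 0, 0]]]}}

```text
clock: 18.8
position: [563.5, 215.2, 47.3]
ee_rot: [0.793, -0.609, 0.001, -0.001]
contact_force: [0.7, -0.3, -0.0]
gripper_width: 15.0
grasp_force: 0.0
```

```bash
python3 -c "
from h import *
go(160,50,25)"
```

```text
t 18.8 pos [563.5 215.2  47.3] along 159.9 across 53.3 yaw y-axis -165.0 w 15.0 F [ 0.7 -0.3 -0. ]
shift [-0.     0.013  0.089]
```

Emit:
{"op": "arm_command", "data": {"rows": [[[0, 0, 0.04], [0, 0, 0]], [[0, 0, 0.075], [0, 0, 0]], [[0, 0, 0.089], [0, 0, 0]], [[0, 0.015, 0.089], [0, 0, 0]], [[0, 0.03, 0.089], [0, 0, 0]]]}}

```text
clock: 19.3
position: [554.9, 213.1, 23.4]
ee_rot: [0.793, -0.609, -0.0, 0.0]
contact_force: [-0.3, 0.2, 0.5]
gripper_width: 15.5
grasp_force: 0.0
```

Emit:
{"op": "arm_command", "data": {"rows": [[[0, 0.018, 0], [0, 0, 0]], [[0, 0.036, 0], [0, 0, 0]], [[0, 0.054, 0], [0, 0, 0]], [[0, 0.072, 0], [0, 0, 0]], [[0, 0.085, 0], [0, 0, 0]]]}}

```text
clock: 19.8
position: [534.2, 207.5, 23.7]
ee_rot: [0.793, -0.609, -0.0, 0.0]
contact_force: [0.0, 0.9, 0.1]
gripper_width: 15.2
grasp_force: 0.0
```

Emit:
{"op": "arm_command", "data": {"rows": [[[0, 0, 0], [0, 0, 0]], [[0, -0.02, -0.1], [0, 0, 0]], [[0, -0.02, -0.28], [0, 0, 0]], [[0.1, -0.02, -0.45], [0, 0, 0]], [[0.28, -0.02, -0.55], [0, 0, 0]]]}}

```text
clock: 20.3
position: [558.9, 144.2, 164.3]
ee_rot: [0.795, -0.607, 0.002, -0.003]
contact_force: [2.0, 0.1, 0.2]
gripper_width: 15.2
grasp_force: 0.0
```

Emit:
{"op": "arm_command", "data": {"rows": [[[0.19, 0, 0], [0, 0, 0]], [[0.38, 0, 0], [0, 0, 0]], [[0.57, 0, 0], [0, 0, 0]], [[0.76, 0, 0], [0, 0, 0]], [[0.95, 0, 0], [0, 0, 0]]]}}

```text
clock: 20.8
position: [618.7, -88.7, 160.3]
ee_rot: [0.793, -0.609, -0.0, 0.0]
contact_force: [0.7, 0.6, 0.7]
gripper_width: 15.5
grasp_force: 0.0
```

```bash
python3 -c "
from h import *
st()"; python3 hm.py
```

```text
t 20.8 pos [618.7 -88.7 160.3] along -148.0 across 27.8 yaw y-axis -165.0 w 15.5 F [0.7 0.6 0.7]
ac\al   130  134  138  142  146  150  154  158  162  166  170  174  178  182  186  190  194  198
  56    41   42   42   35   23    5    4    4    3    4    5    5    3    5    4    5    3    3 
  52    41   42   41   36   22    4    4    5    5    4    5    5    4    5    5    5    5    3 
  48    40   41   42   34   16    4    5*   4*   4    4    4    5    4    3    4    5    3    3 
  44    40   40   40   34   20    4   14*  11    3    3    3    4    5    4    4    3    3    4 
  40    40   40   40   34   24   10*  23*  15*   3    4    3    4    5    4    4    3    4    4 
  36    41   40   40   38   23    9   22*  17*   5    3    5    4    4    4    4    4    3    3 
  32    42   41   41   40   21    8   22*  19*   8    3    4    4    5    4    4    4    4    4 
  28    42   42   41   34   20    5*  21*  21*   3*   4    4    5    4    5    3    4    4    3 
  24    38   40   40   35   25    7*  22*  15*   4    4    3    5    5    5    3    5    3    5 
  20    39   40   41   37   23   
[... 1108 characters left out ...]
0*   4*   4    4    3 
 -28    41   41   40   39   26    9   13*  12*  13*  13*  12*  11*  12*  12*   5    4    5    4 
 -32    41   41   42   39   22    4    5   10*  12*  10*  12*  12*  13*   8*   5    4    4    3 
 -36    40   43   42   35   22    6    4    5    6    9*  12*  11*  12*   5    5    6    6    4 
 -40    43   42   41   38   26   11    5    3    4    6    6    5    4    4    2    3    5    3 
 -44    41   42   41   38   27    7    5    4    5    4    4    5    3    5    3    4    4    3 
 -48    41   42   40   39   24    4    3    4    6    5    4    5    3    5    5    5    4    3 
 -52    40   42   41   36   23    7    5    5    5    4    5    5    4    3    4    4    5    4
```

The angle now sits at or below the rim, and all three offcuts are fully inside the red pan. The arm is clear and at rest.

```bash
python3 -c "
from bench import arm
print(arm.job_done())"
```

```text
the job is handed in; nothing more can be done
None
```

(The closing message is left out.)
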